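Feed the LED tray past the sprung gate into the light-test hood

TASK

Press the lever beside the test station's chute down with one fingertip so that the hinged gate sinks out of the way, and keep it held down while the other fingertip pushes the tray of LED modules along the chute, over the sunken gate and fully home against the end stop under the hood. Do not let the gate up while any of the tray is over it; once the tray is home, let the lever go so that the gate springs fully up behind it. The tray is only slid, never picked up, and the other things on the bench stay where they are.

Things in the scene. Friction and masses are not known exactly. Their poses are not given: they have to be found in the camera images.
- lane: fixed test station: aluminium chute on a grey base, leading under a low hood. Origin on the bench under the gate's middle; +x = feed direction (level, towards the hood), +y = lever's side, z up. Chute floor 42 mm above the bench, from x = -200 mm on; inside 64 mm wide (y -32 to 32); walls 3 mm thick, tops 58 mm above the bench; open above for x below 52 mm. The gate rises through a floor slot at x = 0
- hood (a point): middle of the grey hood's flat top, at lane x = 102 mm, 94 mm above the bench (a sensor disc on it reaches 100 mm). The hood covers lane x = 52 to 153 mm, 82 mm wide; beside it at lane y = -42 to -118 mm stands a grey tester box 74 mm high
- home (a point): point on the chute floor (lane x = 50 mm) where the tray's origin lies when it is fully home: its front against the end stop (face at lane x = 90 mm, under the hood) and its rear wall at lane x = 10 mm, just past the gate
- tray: the grey tray holding six white LED modules, in the chute before the gate: 80 mm long (its x, the feed direction), 60 wide, 26 high, walls 3 mm, 0.2 to 0.4 kg, flat underneath; modules fixed in it, lower than its walls. Origin at the centre of its underside, at the start 64 to 104 mm before the gate. Pushed on its rear wall (40 mm behind the origin) it slides with a few newtons
- gate (a joint): angle of gate and lever, one rigid part. 0 = sprung fully up: the gate, a plate 60 x 4 mm, stands 14 mm above the chute floor. Grows as the lever is pressed; above 0.14 rad the gate is below the floor; hard stop at 0.22. Its spring returns it to 0: holding it down takes about 3 N at the lever's free end, 8 N beside the gate. Pushing the tray against the raised gate does not open it
- gate_hinge (a point): the hinge pin of gate and lever, across the feed direction, beside the hood at lane x = 110, y = 52 mm, 36 mm above the bench. At gate angle 0.18 rad the lever lies level, its upper face 49 mm above the bench (7 mm above the chute floor) all along
- lever_tip (a point): middle of the upper face at the lever's free end, 300 mm upstream of the hinge (lane x about -187 mm, 102 mm above the bench with the gate up). The lever is a straight flat bar 18 mm wide, its last 55 mm a black grip 22 mm wide, outside the chute wall with its centre line at lane y = 52 mm; it slopes up 0.18 rad towards this end. A fingertip may press and slide anywhere along it
- gate_top (a point): middle of the gate's upper edge: at lane x = 0, 56 mm above the bench with the gate up
- spare_tray: an empty spare tray of the same make lying on the bench on the robot's side of the chute, 80 x 60 x 26 mm, not part of the job; origin under its centre
- tape_measure: yellow and black tape measure standing on the bench beyond the lever, 76 x 40 x 62 mm; origin under its centre
- remote: white hand-held remote control lying flat, 150 x 48 x 18 mm; origin under its centre
- marker: marker pen with a blue cap lying on the bench, 135 x 16 x 16 mm; origin under it
- wood_block: dark wood off-cut, 110 x 70 x 19 mm; origin under its centre
- ply_offcut: plywood off-cut, 90 x 60 x 12 mm; origin under its centre
- tape_roll: paper-coloured roll of tape lying flat, 96 mm across, 24 mm high; origin under its centre
- glue: small clear glue bottle standing upright, 44 mm across, 85 mm tall; origin under its centre
Not all that is in view belongs to the job. What is shaped like the tray but blue is not meant.

How it is judged:
By the outcome, as a careful person would: the job done as asked, in the order asked, and still so for the second after the job is handed in, with the robot touching nothing.
It also fails if it takes over 48 s, if anything falls off the work surface, if the arm or the gripper's body presses on something with over 40 N, if the wrist force passes 120 N, or if a joint passes its speed limit or range.

ROBOT

A 6-joint arm with a two-finger parallel gripper is mounted at the origin on the work surface. World frame = base frame: x ahead of the robot, y to its left, z up, the work surface at z = 0. Lengths are in m, angles in degrees, forces in N, time in s.
With the tool pointing down it reaches from about 0.25 to 0.725 m from the base axis. Payload 9.7 kg.
Tool frame: the origin (TCP) lies midway between the tips of the shut fingers; the grasp point (between the pads) lies 19 mm behind it; x points along the fingers, y is the direction in which the jaws open and shut, and the axes are right-handed (so a half turn about x gives the same grasp; the last joint's range is limited). The gripper opens to 85 mm and grips with 20 to 120 N. Pads are 22 mm wide; open, the fingers measure 114 mm over their backs; the gripper's body (76 mm by 85 mm) begins 54 mm behind the grasp point. The pads swing forward as they close: fully open they stand 13 mm farther back than shut.
Start: joints at [73.167, 4.979, 10.078, 95.1, 0, 90], TCP at [0.159, 0.526, 0.231] pointing down, gripper open.
Joint ranges: [-179.16, 179.16], [-48.56, 103.87], [-65.8, 70.77], [-126.05, 130.52], [-82.76, 87.17], [-180, 180]. Speed limits (degrees/s): [127.2, 127.2, 147.25, 180, 180, 180].

INTERFACE

Orientations are given as [roll, pitch, yaw] about the fixed x, y, z axes, in that order (R = Rz(yaw) Ry(pitch) Rx(roll)).
In Python, from workcell import bot, cams gives the robot as it stands.
- The arm moves only by the tool apply_moves, never from a script. Its argument "commands" is a list of rows, each a list of 5 numbers: the shift along the tool's x, y, z in m, then the turn about the tool's x in rad, then the opening, from -1 (shut) to 1 (fully open). In form: [[tx, ty, tz, roll, hand], ...]. A call has 1 to 12 rows; each row is the pose to reach, as a shift and turn from the pose measured when the call began, along the tool's axes at that moment; what a row does not reach only later rows make up. A row lasts 1/10 s, in which the tool goes at most 50 mm and 8.59 degrees, less where a joint would pass 70% of its speed; a pose out of reach is approached as far as the arm can. A call with a gripper value outside its range is refused whole. The fingers move at their own pace and stop on an object; "newtons" is the grip in N (left out, the last holds). Time passes only in rows, so rows that repeat a pose let the fingers close. It gives the time, the measured TCP pose, the force and the opening at its end, in the units of the state.
- bot.get_obs(): the state, without advancing time (a new reading comes with each control period).
- cams.camera(name): name is "scene" or "top" or "wrist"; returns a dict with "frame" (384x512x3 uint8, blue, green, red), "depth" (384x512 float32, m along the optical axis (not along the pixel's ray), 0 where there is no reading), "camera_matrix" (3x3 intrinsics, pixels), "R" (3x3) and "t" (3): a world point X has camera coordinates R X + t; the wrist camera has in their place "mount" (4x4, takes a point from camera to tool coordinates, whose origin is the TCP and whose axes are the tool frame's). Camera axes: x right, y down, z forward; pixel columns grow to the right and rows downward; lengths in m; the calibration is good to about 2 mm. A picture is of the moment at which its call begins: read the wrist's pose just before it.
- bot.job_done(): hands the job in, once; it reports no verdict.
Trained networks look in the newest picture that a camera, given by its name, has taken for a name from the list of things; names that differ only in an ending like _2 or _b are one class to them, and where a whole thing is asked for, a point or a joint stands for the part that bears it (a point fixed in the world has none). Each returns a list of dicts, best first, with "confidence" (0 to 1); they miss things now and then, are a little off and sometimes report something else, mostly with a low value. They report only what shows in the picture. A call takes as long as a camera call. They do not tell look-alikes from the thing itself.
- cams.spot_in(name, camera): "rect" ([left, top, right, bottom] in pixels, round what is visible of it).
The state is a dict: "time": time; "q": joint angles; "qd": joint speeds; "joint_efforts": joint torques, N m; "ee_pos": TCP position; "tcp_rot": TCP orientation; "wrist_force": force on the tool from outside, world axes, zero at the start; "torque": the same for the moment, N m; "opening": finger opening in m.
Only numpy, scipy, OpenCV 4.12 (cv2) and the standard library are available. Lean on these libraries where they do the work, as an engineer would, in place of code of your own. Each camera call takes 0.05 s, during which the arm holds its last target. There are 200 camera calls.

## Working session

There is one attempt and no reset: what is moved stays moved. The work goes in short steps, Python scripts to look and compute and a tool call to move; the robot and the scene stay as the last step left them, time stands still between calls to the robot, and variables do not carry over. Pictures are saved under pics/ and viewed, about 8 in all and at most 12, crops included, and the job is handed in when it is done.

Besides the shell and the picture viewer there is one more tool, called after ">>>" as a command line: name --pt "numbers of a row" for each row, then --argument value for the rest. apply_moves: Moves the arm, as the interface text tells. Its arguments: {"type":"object","properties":{"commands":{"type":"array"},"newtons":{"type":"number"}},"required":["commands"]}

```bash
ls; mkdir -p pics; cat > h.py <<'E'
import numpy as np, cv2
from workcell import bot, cams
from scipy.spatial.transform import Rotation as Ro
def world(c,u,v,d):
    K=c["camera_matrix"]; p=np.array([(u-K[0,2])/K[0,0]*d,(v-K[1,2])/K[1,1]*d,d])
    return c["R"].T@(p-c["t"])
def cloud(c):
    K=c["camera_matrix"]; d=c["depth"]; v,u=np.indices(d.shape)
    P=np.stack([(u-K[0,2])/K[0,0]*d,(v-K[1,2])/K[1,1]*d,d],-1)
    return (P-c["t"])@c["R"]
E
python3 - <<'E'
from h import *
o=bot.get_obs(); print({k:np.round(v,3).tolist() for k,v in o.items()})
a=cams.camera("top"); b=cams.camera("scene")
for n,c in(("top",a),("scene",b)):
    cv2.imwrite(f"pics/{n}1.png",cv2.resize(c["frame"],(800,600)))
    print(n, np.round(-c["R"].T@c["t"],3), c["R"].round(2).tolist())
    for t in ["lane","tray","hood","lever_tip","gate_hinge","gate_top","spare_tray"]:
        for r in cams.spot_in(t,n)[:3]: print(t,np.round(r["rect"]).tolist(),round(r["confidence"],2))
E
```

```text
pics
{'time': 0.0, 'q': [73.166, 5.012, 10.032, 95.098, -0.0, 89.999], 'qd': [0.007, -0.028, -0.106, 0.077, 0.011, 0.003], 'joint_efforts': [0.001, -52.039, 46.481, 0.016, 0.0, 0.0], 'ee_pos': [0.159, 0.526, 0.231], 'tcp_rot': [-89.812, 89.922, -106.645], 'wrist_force': [-0.221, 0.068, 0.243], 'torque': [0.009, -0.007, -0.007], 'opening': 0.085}
top [ 0.372 -0.04   1.107] [[-0.01, -1.0, 0.01], [-0.98, 0.0, -0.18], [0.18, -0.01, -0.98]]
lane [147.0, 165.0, 310.0, 284.0] 0.68
tray [343.0, 252.0, 379.0, 282.0] 0.9
tray [112.0, 274.0, 160.0, 312.0] 0.75
tray [183.0, 192.0, 224.0, 223.0] 0.56
hood [144.0, 166.0, 310.0, 287.0] 0.68
hood [231.0, 156.0, 281.0, 175.0] 0.62
lever_tip [166.0, 164.0, 295.0, 226.0] 0.68
gate_hinge [147.0, 164.0, 308.0, 284.0] 0.89
gate_top [166.0, 163.0, 298.0, 229.0] 0.77
spare_tray [168.0, 239.0, 205.0, 269.0] 0.74
spare_tray [150.0, 165.0, 310.0, 287.0] 0.36
scene [1.181 0.325 0.627] [[-0.49, 0.87, 0.01], [0.5, 0.29, -0.82], [-0.72, -0.39, -0.57]]
lane [191.0, 153.0, 360.0, 293.0] 0.73
tray [263.0, 210.0, 318.0, 239.0] 0.9
tray [156.0, 146.0, 204.0, 173.0] 0.87
tray [368.0, 197.0, 418.0, 231.0] 0.75
hood [187.0, 151.0, 355.0, 296.0] 0.63
lever_tip [195.0, 192.0, 317.0, 253.0] 0.74
gate_hinge [187.0, 154.0, 356.0, 292.0] 0.81
spare_tray [305.0, 199.0, 349.0, 239.0] 0.68
```

View pics/top1.png

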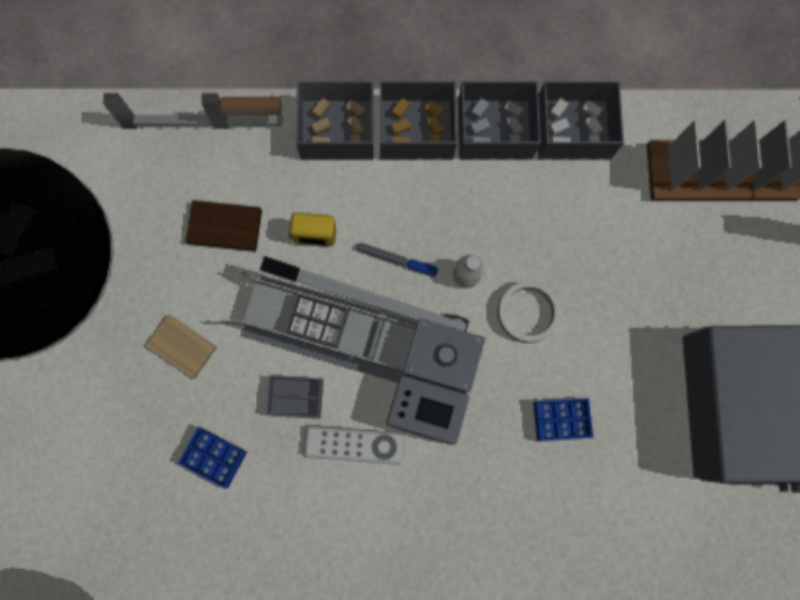

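View pics/scene1.png

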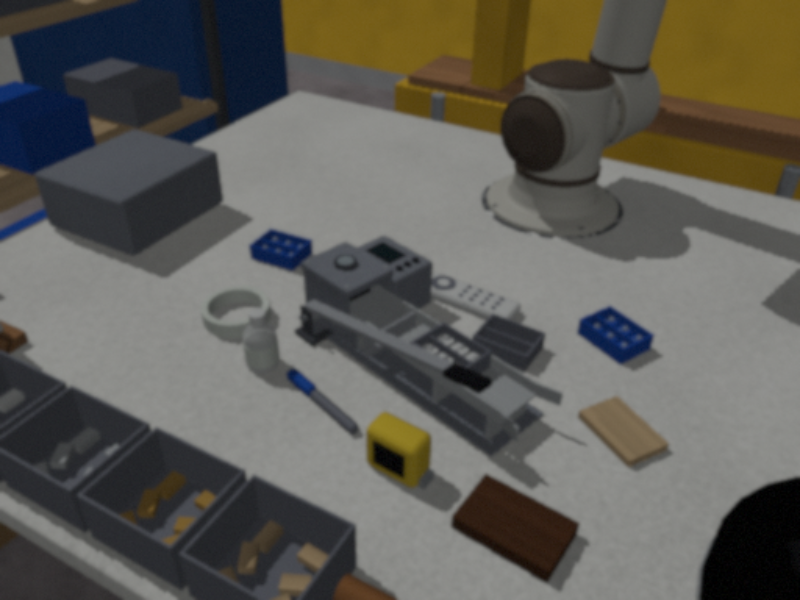

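The top view shows the chute running to the right and slightly down, with the black grip at (280,268), the tray with white modules at (318,320) and the hood disc at (445,354). The grey spare tray is at (295,396), and the blue look-alikes are not part of the job. Next I'll fit the lane pose from depth.

```bash
python3 - <<'E'
from h import *
from scipy.optimize import minimize
o=bot.get_obs();print(Ro.from_euler('xyz',o['tcp_rot'],degrees=True).as_matrix().round(3).tolist())
c=cams.camera("top"); W=cloud(c); s=512/800
def box(u0,v0,u1,v1): return W[int(v0*s):int(v1*s),int(u0*s):int(u1*s)].reshape(-1,3)
print("bench z",np.median(box(520,480,620,560)[:,2]))
H=box(390,305,495,400); H=H[(H[:,2]>.086)&(H[:,2]<.104)]
r=cv2.minAreaRect((H[:,:2]*1000).astype(np.float32)); print("hood",r,np.median(H[:,2]),len(H))
# lever: fit points; black grip by colour
B=c["frame"].astype(int).sum(-1); 
g=np.zeros(B.shape,bool); g[int(250*s):int(285*s),int(255*s):int(305*s)]=1
g&=(B<120)&(W[...,2]>.06); G=W[g]; print("grip",G.mean(0),len(G)); print(cv2.minAreaRect((G[:,:2]*1000).astype(np.float32)))
# tray modules: bright
t=np.zeros(B.shape,bool); t[int(290*s):int(345*s),int(285*s):int(350*s)]=1
m=t&(B>480); print("modules",np.median(W[m],0),W[m].mean(0),m.sum(), cv2.minAreaRect((W[m][:,:2]*1000).astype(np.float32)))
# lane fit: full cloud, hood centre + yaw from lever/hood; try
P=W.reshape(-1,3); np.save("P.npy",P)
def toL(p,a,P): 
    d=P[:,:2]-p; e=np.array([np.cos(a),np.sin(a)]); f=np.array([-e[1],e[0]])
    return np.c_[d@e,d@f,P[:,2]]
for a in np.radians(np.arange(-110,-95,1.)):
    h=toL(np.zeros(2),a,H); print(round(np.degrees(a)),np.ptp(np.percentile(h[:,0],[2,98])).round(4),np.ptp(np.percentile(h[:,1],[2,98])).round(4))
E
```

```text
[[0.0, 0.29, 0.957], [0.0, 0.957, -0.29], [-1.0, 0.0, -0.0]]
bench z -0.0013816920066133066
hood ((490.5040283203125, -131.78021240234375), (99.86274719238281, 82.36799621582031), 73.18923950195312) 0.09302338624227222 1633
grip [0.61626769 0.10443075 0.09746936] 190
((616.16748046875, 104.19981384277344), (51.91048812866211, 19.314294815063477), 73.00203704833984)
modules [nan nan nan] [nan nan nan] 0 ((0.0, 0.0), (0.0, 0.0), 0.0)
-110 0.0957 0.079
-109 0.0954 0.0789
-108 0.0957 0.0789
-107 0.0957 0.0788
-106 0.0957 0.0788
-105 0.0957 0.0786
-104 0.0956 0.0788
-103 0.0956 0.0789
-102 0.096 0.0797
-101 0.0961 0.0801
-100 0.0963 0.0806
-99 0.0967 0.0811
-98 0.0969 0.0818
-97 0.0975 0.0826
-96 0.098 0.0833
  return _methods._mean(a, axis=axis, dtype=dtype,
  ret = um.true_divide(
<stdin>:15: RuntimeWarning: Mean of empty slice.
```

```bash
cat >> h.py <<'E'
A=np.radians(-106.85); e=np.array([np.cos(A),np.sin(A)]); f=np.array([-e[1],e[0]])
O=np.array([.4905,-.1318])-.102*e
def lane(P): P=np.asarray(P); d=P[...,:2]-O; return np.stack([d@e,d@f,P[...,2]],-1)
E
python3 - <<'E'
from h import *
L=lane(np.load("P.npy")); L=L[np.isfinite(L).all(1)]
def prof(y0,y1,x0=-.22,x1=.06,st=.004):
    for x in np.arange(x0,x1,st):
        s=L[(abs(L[:,1]-(y0+y1)/2)<(y1-y0)/2)&(abs(L[:,0]-x)<st/2)]
        if len(s): print(int(x*1000),(np.percentile(s[:,2],[10,50,95])*1000).round().tolist(),end="; ")
    print()
prof(-.026,.026); print(); prof(.046,.058,-.2,.1,.012)
for x0,x1 in((-.05,-.02),(-.19,-.15)):
  s=L[(L[:,0]>x0)&(L[:,0]<x1)&(abs(L[:,1])<.09)]
  for y in np.arange(-.06,.09,.003):
    q=s[abs(s[:,1]-y)<.0015]; 
    if len(q): print(int(y*1000),round(np.median(q[:,2])*1000),end="; ")
  print()
c=cams.camera("top"); im=c["frame"].copy(); K=c["camera_matrix"]
def pr(p):
    w=np.r_[O+p[0]*e+p[1]*f,p[2]]; q=K@(c["R"]@w+c["t"]); return (q[:2]/q[2]*4).round().astype(int)
im=cv2.resize(im,None,fx=4,fy=4,interpolation=cv2.INTER_CUBIC)
for x in range(-200,60,10):
    cv2.line(im,tuple(pr((x/1000,-.03,.068))),tuple(pr((x/1000,-.025,.068))),(0,0,255) if x%50 else (0,255,0),2)
for y in(-.032,.032): cv2.line(im,tuple(pr((-.2,y,.058))),tuple(pr((.05,y,.058))),(255,0,255),1)
cv2.imwrite("pics/lane.png",im[600:1050,540:1300])
E
```

```text
-220 [-3.0, -1.0, 2.0]; -216 [-4.0, -1.0, 2.0]; -212 [-2.0, 0.0, 3.0]; -199 [38.0, 40.0, 44.0]; -195 [38.0, 40.0, 44.0]; -191 [38.0, 40.0, 43.0]; -187 [39.0, 41.0, 44.0]; -183 [39.0, 41.0, 43.0]; -179 [39.0, 41.0, 44.0]; -175 [38.0, 40.0, 44.0]; -171 [39.0, 41.0, 43.0]; -167 [39.0, 41.0, 44.0]; -163 [39.0, 41.0, 44.0]; -159 [39.0, 41.0, 44.0]; -155 [38.0, 41.0, 44.0]; -151 [38.0, 42.0, 44.0]; -147 [39.0, 41.0, 44.0]; -143 [39.0, 41.0, 44.0]; -139 [39.0, 41.0, 44.0]; -135 [41.0, 42.0, 44.0]; -131 [64.0, 67.0, 70.0]; -127 [48.0, 56.0, 69.0]; -123 [51.0, 53.0, 61.0]; -119 [51.0, 54.0, 59.0]; -115 [53.0, 57.0, 62.0]; -111 [51.0, 54.0, 58.0]; -107 [43.0, 53.0, 61.0]; -103 [42.0, 45.0, 59.0]; -99 [50.0, 54.0, 63.0]; -95 [52.0, 55.0, 61.0]; -91 [51.0, 57.0, 61.0]; -87 [52.0, 54.0, 60.0]; -83 [51.0, 55.0, 62.0]; -79 [41.0, 44.0, 54.0]; -75 [48.0, 54.0, 62.0]; -71 [52.0, 53.0, 58.0]; -67 [53.0, 56.0, 62.0]; -63 [52.0, 56.0, 63.0]; -59 [51.0, 54.0, 64.0]; -55 [51.0, 55.0, 69.0]; -51 [41.0, 56.0, 69.0]; -47 [37.0, 40.0, 44.0]; -43 [38.0, 41.0, 44.0]; -39 [38.0, 41.0, 44.0]; -35 [39.0, 41.0, 44.
[... 1085 characters left out ...]
53.0, 55.0, 59.0]; 88 [49.0, 51.0, 54.0]; 100 [47.0, 49.0, 52.0]; 
-60 -1; -56 0; -53 -1; -50 -1; -47 3; -44 5; -41 2; -38 2; -35 4; -32 5; -29 42; -26 40; -23 40; -20 41; -17 40; -14 41; -11 41; -8 41; -5 41; -2 41; 0 42; 3 41; 6 41; 9 40; 12 41; 15 40; 18 41; 21 40; 24 41; 27 40; 30 41; 33 53; 36 55; 42 72; 45 71; 48 39; 51 71; 54 72; 57 75; 60 74; 75 -2; 78 -1; 81 0; 84 -1; 87 -2; 
-60 -1; -56 -2; -53 -1; -50 -1; -47 3; -44 2; -41 3; -38 4; -35 9; -32 5; -29 42; -26 40; -23 41; -20 41; -17 41; -14 41; -11 41; -8 40; -5 41; -2 42; 0 40; 3 41; 6 41; 9 41; 12 41; 15 41; 18 41; 21 41; 24 40; 27 41; 30 41; 33 55; 36 56; 42 98; 45 97; 48 93; 51 96; 54 48; 57 98; 60 98; 63 98; 81 0; 84 0; 87 -1;
```

View pics/lane.png

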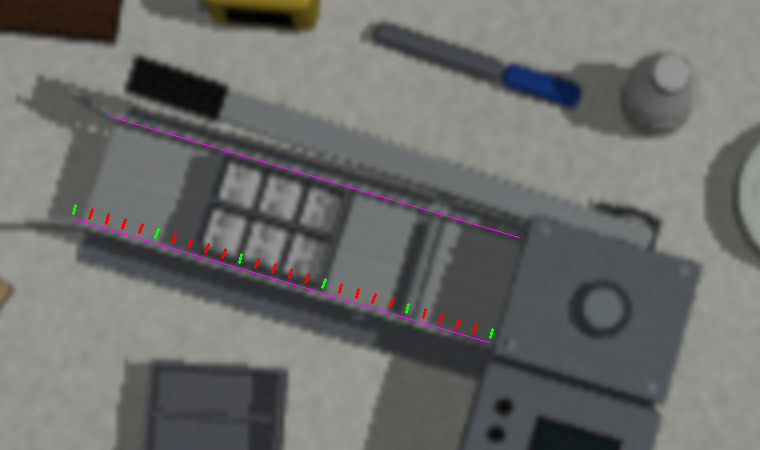

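The tray's rear wall is at lane x ≈ -133 mm and its front at ≈ -53 mm. The fit agrees with the gate at 0, the hood edge at 52 and the wall tops. I'll move over the start point now, turning the jaws across the lane and opening them about 40 mm.

>>> apply_moves --pt "0 -0.273 0.533 1.571 -0.06" --pt "0 -0.273 0.533 1.571 -0.06" --pt "0 -0.273 0.533 1.571 -0.06" --pt "0 -0.273 0.533 1.571 -0.06" --pt "0 -0.273 0.533 1.571 -0.06" --pt "0 -0.273 0.533 1.571 -0.06" --pt "0 -0.273 0.533 1.571 -0.06" --pt "0 -0.273 0.533 1.571 -0.06" --pt "0 -0.273 0.533 1.571 -0.06" --pt "0 -0.273 0.533 1.571 -0.06" --pt "0 -0.273 0.533 1.571 -0.06" --pt "0 -0.273 0.533 1.571 -0.06"

```text
time: 2.1
ee_pos: [0.5916, 0.1089, 0.2314]
tcp_rot: [129.4, 90.0, 22.4]
wrist_force: [0.1, 2.1, 0.3]
opening: 0.0405
```

```bash
cat > st.py <<'E'
from h import *
o=bot.get_obs(); R=Ro.from_euler('xyz',o['tcp_rot'],degrees=True).as_matrix()
print("t",o['time'],"lane TCP mm",(lane(o['ee_pos'])*1000).round(1),"tool y yaw vs lane y",np.degrees(np.arctan2(R[1,1],R[0,1])-np.arctan2(f[1],f[0])).round(2),"x",R[:,0].round(3),"F",np.round(o['wrist_force'],1),"open",round(o['opening'],4),"q",np.round(o['q']))
E
python3 - <<'E'
from st import *
c=cams.camera("wrist"); d=c["depth"]; K=c["camera_matrix"]; v,u=np.indices(d.shape)
P=np.stack([(u-K[0,2])/K[0,0]*d,(v-K[1,2])/K[1,1]*d,d],-1); T=P@c["mount"][:3,:3].T+c["mount"][:3,3]
print(c["mount"].round(3).tolist())
F=T[(d>0)&(T[...,0]<.03)&(T[...,0]>-.08)&(abs(T[...,2])<.03)]
for s in(1,-1):
    g=F[F[:,1]*s>0]
    if len(g)==0: continue
    print(s,"max x",np.percentile(g[:,0],[50,90,99]).round(4))
    for x in np.arange(-.07,.01,.005):
        h=g[abs(g[:,0]-x)<.0025]
        if len(h)>5: print(int(x*1000),"y",(np.percentile(h[:,1],[2,98])*1000).round(1),"z",(np.percentile(h[:,2],[2,98])*1000).round(1))
cv2.imwrite("pics/w1.png",cv2.resize(c["frame"],(800,600)))
E
```

```text
t 2.1 lane TCP mm [-157.7   27.   231.4] tool y yaw vs lane y -0.16 x [ 0.  0. -1.] F [0.1 2.1 0.3] open 0.0405 q [ 10.  12.  18.  96.   0. 117.]
[[0.0, -0.285, 0.959, -0.143], [1.0, 0.0, -0.0, 0.0], [-0.0, 0.959, 0.285, -0.073], [0.0, 0.0, 0.0, 1.0]]
1 max x [-0.0635 -0.0378 -0.0098]
-70 y [16.6 57.8] z [-18.3  10.6]
-65 y [18.4 56.1] z [-17.7  10.4]
-60 y [23.9 54.4] z [-13.3  10. ]
-54 y [21.4 52.9] z [-14.2   9.5]
-49 y [21.8 51.2] z [-14.4  -7.1]
-44 y [22.1 47.2] z [-14.6  -4.8]
-39 y [20.5 30.5] z [-12.8   9.5]
-34 y [20.4 29.7] z [-12.2   9.2]
-29 y [20.4 33.8] z [-12.1   9.1]
-24 y [20.4 33.7] z [-12.3   8.2]
-19 y [20.4 34. ] z [-12.2   9.3]
-14 y [20.5 33.8] z [-12.2   8.3]
-9 y [20.5 33.2] z [-12.2   8.4]
-4 y [20.5 26.5] z [-11.7   9.3]
0 y [20.6 20.8] z [-3.6 -0.1]
-1 max x [-0.0634 -0.0375 -0.0097]
-70 y [-56.9 -15.7] z [-18.2  10.4]
-65 y [-55.3 -17.6] z [-17.6  10.5]
-60 y [-53.3 -23. ] z [-13.3   9.8]
-54 y [-51.8 -20.4] z [-14.2   9.3]
-49 y [-50.2 -20.9] z [-14.5  -7.1]
-44 y [-44.8 -21.1] z [-14.5  -4.7]
-39 y [-28.7 -19.5] z [-12.9   9.6]
-34 y [-25.9 -19.4] z [-12.2   9.5]
-29 y [-32.9 -19.4] z [-12.2   9.5]
-24 y [-32.8 -19.4] z [-12.1   8.4]
-19 y [-33.  -19.4] z [-12.2   9.4]
-14 y [-32.7 -19.4] z [-12.1   8.3]
-9 y [-32.  -19.4] z [-12.1   8.7]
-4 y [-25.9 -19.4] z [-11.8  10.1]
```

View pics/w1.png

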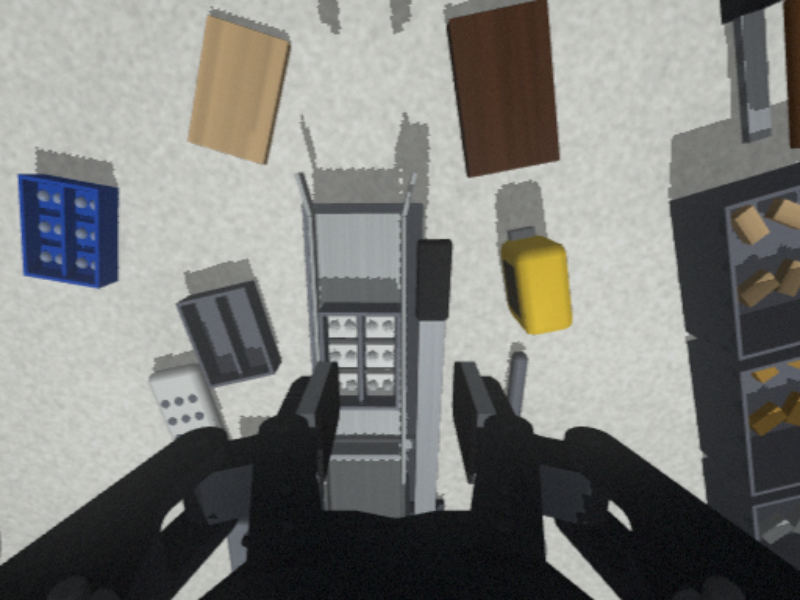

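The wrist view shows the right finger over the lever's line and the left finger over the chute. The tip flats lie about 20–27 mm either side of the TCP and end about 2 mm short of it. With the TCP at lane y = 27, I'll lower and press the lever to level.

>>> apply_moves --pt "0.05 0 0 0.003 -0.06" --pt "0.09 0 0 0.003 -0.06" --pt "0.12 0 0 0.003 -0.06" --pt "0.13 0 0 0.003 -0.06" --pt "0.14 0 0 0.003 -0.06" --pt "0.15 0 0 0.003 -0.06" --pt "0.16 0 0 0.003 -0.06" --pt "0.17 0 0 0.003 -0.06" --pt "0.178 0 0 0.003 -0.06" --pt "0.182 0 0 0.003 -0.06" --pt "0.182 0 0 0.003 -0.06" --pt "0.182 0 0 0.003 -0.06"

```text
time: 3.35
ee_pos: [0.5955, 0.1039, 0.0478]
tcp_rot: [28.4, 89.9, -78.8]
wrist_force: [0.2, 0.8, 3.3]
opening: 0.0404
```

```bash
python3 - <<'E'
from st import *
c=cams.camera("scene"); s=c["frame"][130:310,180:380]; cv2.imwrite("pics/s2.png",cv2.resize(s,(667,600),interpolation=cv2.INTER_CUBIC))
L=lane(cloud(c))
for n,y0,y1 in(("lever",.046,.058),("chute",-.02,.02)):
  for x in np.arange(-.19,.1,.015):
    q=L[(abs(L[...,0]-x)<.006)&(L[...,1]>y0)&(L[...,1]<y1)&(L[...,2]>.02)]
    if len(q)>2: print(n,int(x*1000),round(np.median(q[:,2])*1000,1),len(q),end="; ")
  print()
E
```

```text
t 3.35 lane TCP mm [-154.    32.2   47.8] tool y yaw vs lane y -0.42 x [ 0.    -0.002 -1.   ] F [0.2 0.8 3.3] open 0.0404 q [ 10.  13.  -1.  76.  -0. 117.]
lever -190 267.5 651; lever -175 143.7 167; lever -159 122.6 108; lever -144 117.8 24; lever -129 49.3 29; lever -114 49.1 28; lever -99 49.3 27; lever -84 49.2 27; lever -69 49.0 22; lever -54 49.2 23; lever -39 48.7 25; lever -24 49.0 23; lever -9 48.7 28; lever 5 48.9 26; lever 20 48.8 19; lever 35 49.2 23; lever 50 49.0 18; lever 65 49.0 24; lever 80 48.9 16; lever 95 48.8 20; 
chute -190 255.3 246; chute -175 337.2 359; chute -159 86.7 403; chute -144 65.5 116; chute -129 44.9 39; chute -114 56.7 8; chute -69 59.4 26; chute -54 61.5 121; chute -24 41.9 58; chute -9 41.5 28; chute 5 41.4 58; chute 20 42.0 64; chute 35 41.8 65; chute 50 85.6 137; chute 65 91.9 126; chute 80 92.5 117; chute 95 94.6 116;
```

View pics/s2.png

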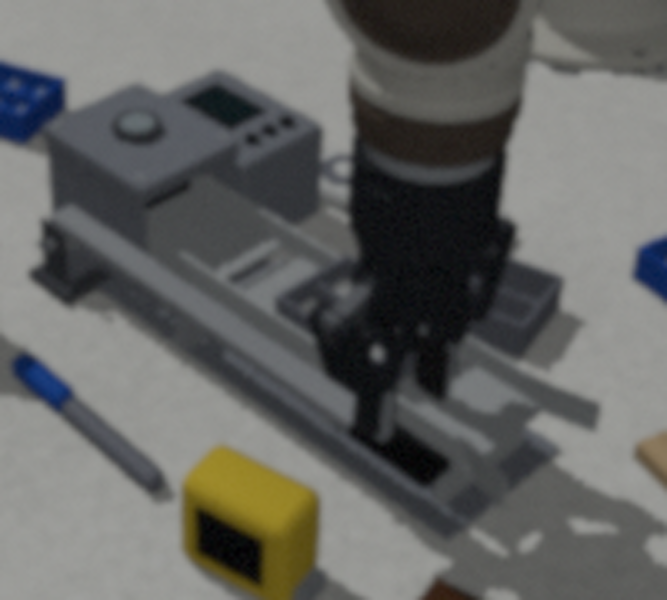

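The scene view shows the lever level (49 mm all along) and the gate gone into the floor, with the other finger in the chute behind the tray. The TCP drifted about 5 mm in y, so I'll correct that first and check the response.

>>> apply_moves --pt "0 -0.003 0 0.006 -0.06" --pt "0 -0.005 0 0.006 -0.06" --pt "0 -0.005 0 0.006 -0.06"

```text
time: 3.7
ee_pos: [0.5906, 0.1053, 0.0481]
tcp_rot: [36.1, 89.8, -71.5]
wrist_force: [0.9, -0.1, 3.6]
opening: 0.0401
```

```bash
python3 st.py
```

```text
t 3.7 lane TCP mm [-153.9   27.1   48.1] tool y yaw vs lane y -0.76 x [ 0.001 -0.003 -1.   ] F [ 0.9 -0.1  3.6] open 0.0401 q [ 10.  12.  -2.  76.  -0. 118.]
```

>>> apply_moves --pt "0 0 0.004 -0.013 -0.06" --pt "0 0 0.009 -0.013 -0.06" --pt "0 0 0.014 -0.013 -0.06" --pt "0 0 0.019 -0.013 -0.06" --pt "0 0 0.025 -0.013 -0.06" --pt "0 0 0.031 -0.013 -0.06" --pt "0 0 0.037 -0.013 -0.06" --pt "0 0.0005 0.043 -0.013 -0.06" --pt "0 0.0005 0.048 -0.013 -0.06" --pt "0 0.001 0.052 -0.013 -0.06" --pt "0 0.001 0.055 -0.013 -0.06" --pt "0 0.001 0.055 -0.013 -0.06"

```text
time: 4.9
ee_pos: [0.5748, 0.0519, 0.0483]
tcp_rot: [28.7, 89.8, -78.2]
wrist_force: [0.1, 1.0, 3.9]
opening: 0.04
```

```bash
python3 - <<'E'
from st import *
c=cams.camera("scene"); s=c["frame"][130:310,180:380]; cv2.imwrite("pics/s3.png",cv2.resize(s,(667,600),interpolation=cv2.INTER_CUBIC))
L=lane(cloud(c))
for n,y0,y1 in(("lever",.046,.058),("chute",-.02,.02)):
  for x in np.arange(-.1,.1,.01):
    q=L[(abs(L[...,0]-x)<.005)&(L[...,1]>y0)&(L[...,1]<y1)&(L[...,2]>.02)]
    if len(q)>2: print(n,int(x*1000),round(np.median(q[:,2])*1000,1),end="; ")
  print()
E
```

```text
t 4.9 lane TCP mm [-98.3  27.4  48.3] tool y yaw vs lane y -0.05 x [ 0.001 -0.003 -1.   ] F [0.1 1.  3.9] open 0.04 q [  5.   9.  -6.  75.  -0. 112.]
lever -100 116.9; lever -90 118.5; lever -80 126.2; lever -70 52.0; lever -60 49.3; lever -50 49.9; lever -40 49.5; lever -30 49.5; lever -20 49.1; lever -10 49.0; lever 0 48.7; lever 9 49.2; lever 19 49.6; lever 29 49.1; lever 39 49.0; lever 49 49.3; lever 59 49.0; lever 69 48.3; lever 79 49.3; lever 89 48.4; 
chute -100 72.8; chute -90 62.4; chute -80 62.2; chute -70 59.4; chute -60 54.2; chute -50 54.1; chute -10 67.0; chute 9 42.3; chute 19 42.0; chute 29 42.0; chute 39 42.1; chute 49 85.5; chute 59 62.7; chute 69 43.7; chute 79 92.1; chute 89 93.7;
```

>>> apply_moves --pt "0.0005 0 0.004 0 -0.06" --pt "0.0005 0 0.01 0 -0.06" --pt "0.0005 0 0.017 0 -0.06" --pt "0.0005 0 0.024 0 -0.06" --pt "0.0005 0 0.031 0 -0.06" --pt "0.0006 0 0.038 0 -0.06" --pt "0.0008 0 0.045 0 -0.06" --pt "0.001 0 0.052 0 -0.06" --pt "0.001 0 0.059 0 -0.06" --pt "0.001 0 0.066 0 -0.06" --pt "0.001 0 0.073 0 -0.06" --pt "0.001 0 0.08 0 -0.06"

```text
time: 6.15
ee_pos: [0.5521, -0.0241, 0.0482]
tcp_rot: [61.7, 89.8, -45.2]
wrist_force: [1.6, 6.7, 7.3]
opening: 0.0402
```

```bash
python3 st.py
```

```text
t 6.15 lane TCP mm [-18.9  27.7  48.2] tool y yaw vs lane y -0.01 x [ 0.002 -0.002 -1.   ] F [1.6 6.7 7.3] open 0.0402 q [ -2.   6.  -9.  75.  -0. 104.]
```

>>> apply_moves --pt "0.0005 0 0.003 0 -0.06" --pt "0.0005 0 0.006 0 -0.06" --pt "0.0005 0 0.009 0 -0.06" --pt "0.0005 0 0.012 0 -0.06" --pt "0.0005 0 0.0145 0 -0.06" --pt "0.0005 0 0.016 0 -0.06" --pt "0.0005 0 0.0175 0 -0.06" --pt "0.0005 0 0.0175 0 -0.06"

```text
time: 6.95
ee_pos: [0.5475, -0.0399, 0.0484]
tcp_rot: [102.1, 89.8, -4.7]
wrist_force: [1.2, 7.9, 7.1]
opening: 0.0397
```

```bash
python3 st.py
```

```text
t 6.95 lane TCP mm [-2.5 28.  48.4] tool y yaw vs lane y 0.03 x [ 0.004 -0.    -1.   ] F [1.2 7.9 7.1] open 0.0397 q [ -4.   5. -10.  75.  -0. 103.]
```

>>> apply_moves --pt "0.0003 0 0.001 0 -0.06" --pt "0.0003 0 0.002 0 -0.06" --pt "0.0003 0 0.003 0 -0.06" --pt "0.0003 0 0.003 0 -0.06"

```text
time: 7.35
ee_pos: [0.5475, -0.04, 0.0488]
tcp_rot: [150.4, 89.6, 43.7]
wrist_force: [2.3, 18.3, 6.6]
opening: 0.0404
```

```bash
python3 st.py
```

```text
t 7.35 lane TCP mm [-2.3 27.9 48.8] tool y yaw vs lane y 0.13 x [ 0.006  0.005 -1.   ] F [ 2.3 18.3  6.6] open 0.0404 q [ -4.   5. -10.  75.   0. 102.]
```

The tray has stopped with 18 N and the finger front at about x = 9 mm, consistent with being home. I'll back off slightly, still holding the lever, and look.

>>> apply_moves --pt "0.0003 0 -0.002 0 -0.06" --pt "0.0003 0 -0.004 0 -0.06" --pt "0.0003 0 -0.005 0 -0.06" --pt "0.0003 0 -0.005 0 -0.06"

```text
time: 7.75
ee_pos: [0.5487, -0.0362, 0.0488]
tcp_rot: [136.2, 89.6, 29.5]
wrist_force: [-0.6, -4.1, 8.0]
opening: 0.0399
```

```bash
python3 - <<'E'
from st import *
def pr(c,p):
    w=np.r_[O+p[0]*e+p[1]*f,p[2]]; q=c["camera_matrix"]@(c["R"]@w+c["t"]); return q[:2]/q[2]
ims=[]
for n in("scene","top"):
    c=cams.camera(n); L=lane(cloud(c))
    for x in np.arange(-.02,.056,.004):
        q=L[(abs(L[...,0]-x)<.002)&(L[...,1]>-.026)&(L[...,1]<.028)&(L[...,2]>.03)&(L[...,2]<.11)]
        if len(q): print(n,int(round(x*1000)),(np.percentile(q[:,2],[50,95])*1000).round(),end="; ")
    print()
    u,v=pr(c,(.02,0,.06)).astype(int); s=cv2.resize(c["frame"][v-35:v+35,u-50:u+50],(400,280),interpolation=cv2.INTER_CUBIC)
    for y in(-.03,-.01,.01,.028):
        a=(pr(c,(.01,y,.068))-[u-50,v-35])*4; cv2.circle(s,tuple(a.astype(int)),3,(0,0,255),-1)
    ims.append(s)
cv2.imwrite("pics/home.png",np.hstack(ims))
E
```

```text
t 7.75 lane TCP mm [-6.4 28.  48.8] tool y yaw vs lane y 0.1 x [ 0.005  0.003 -1.   ] F [-0.6 -4.1  8. ] open 0.0399 q [ -4.   5. -10.  75.   0. 103.]
scene -20 [ 43. 105.]; scene -16 [ 86. 108.]; scene -12 [ 72. 105.]; scene -8 [ 81. 107.]; scene -4 [ 57. 100.]; scene 0 [ 68. 103.]; scene 4 [ 74. 106.]; scene 8 [52. 80.]; scene 12 [58. 68.]; scene 16 [64. 64.]; scene 20 [63. 63.]; scene 24 [60. 64.]; scene 28 [60. 61.]; scene 32 [56. 56.]; scene 36 [58. 58.]; scene 40 [54. 58.]; scene 44 [56. 60.]; scene 48 [57. 59.];
```

View pics/home.png

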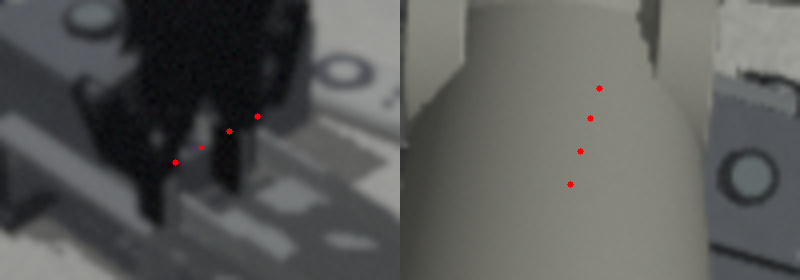

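The scene view shows the tray's rear wall at the expected home line (red dots, x = 10 mm; depth gives a 68 mm high edge at x ≈ 8–12), clear of the gate. The arm hides it from the top camera. Now I'll let the lever up.

>>> apply_moves --pt "-0.004 0 -0.005 0 -0.06" --pt "-0.01 0 -0.005 0 -0.06" --pt "-0.016 0 -0.005 0 -0.06" --pt "-0.022 0 -0.005 0 -0.06" --pt "-0.03 0 -0.005 0 -0.06" --pt "-0.05 0 -0.005 0 -0.06" --pt "-0.08 0 -0.005 0 -0.06" --pt "-0.12 0 -0.005 0 -0.06" --pt "-0.16 0 -0.01 0 -0.06" --pt "-0.2 0 -0.05 0 -0.06" --pt "-0.2 0 -0.1 0 -0.06" --pt "-0.2 0 -0.15 0 -0.06"

```text
time: 9.05
ee_pos: [0.5902, 0.1036, 0.2516]
tcp_rot: [134.7, 89.5, 27.9]
wrist_force: [0.5, -0.5, -0.7]
opening: 0.0402
```

>>> apply_moves --pt "0 0 -0.05 0 -0.06" --pt "0 0 -0.1 0 -0.06" --pt "0 0 -0.15 0 -0.06" --pt "0 0 -0.2 0 -0.06" --pt "0 0 -0.25 0 -0.06" --pt "0 0 -0.25 0 -0.06" --pt "0 0 -0.25 0 -0.06"

```text
time: 9.75
ee_pos: [0.6624, 0.3448, 0.2505]
tcp_rot: [139.0, 89.7, 32.4]
wrist_force: [0.4, -0.5, 0.3]
opening: 0.0403
```

```bash
python3 - <<'E'
from st import *
c=cams.camera("top"); L=lane(cloud(c)); 
for n,y0,y1,a,b,st in(("chute",-.026,.026,-.02,.056,.003),("lever",.046,.058,-.19,.1,.02)):
  for x in np.arange(a,b,st):
    q=L[(abs(L[...,0]-x)<st/2)&(L[...,1]>y0)&(L[...,1]<y1)&(L[...,2]>.03)]
    if len(q): print(n,int(round(x*1000)),(np.percentile(q[:,2],[50,95])*1000).round(),end="; ")
  print()
d=cams.camera("scene"); s=d["frame"][130:310,180:380]
cv2.imwrite("pics/end.png",np.hstack([cv2.resize(c["frame"][140:300,110:340],(431,300)),cv2.resize(s,(333,300))]))
E
```

```text
t 9.75 lane TCP mm [-403.9   26.4  250.5] tool y yaw vs lane y 0.16 x [ 0.005  0.003 -1.   ] F [ 0.4 -0.5  0.3] open 0.0403 q [ 27.  38.  56. 107.   0. 134.]
chute -20 [40. 43.]; chute -17 [41. 44.]; chute -14 [41. 43.]; chute -11 [42. 43.]; chute -5 [36. 39.]; chute -2 [54. 57.]; chute 1 [52. 58.]; chute 4 [38. 43.]; chute 7 [41. 67.]; chute 10 [66. 70.]; chute 13 [52. 67.]; chute 16 [54. 58.]; chute 19 [54. 63.]; chute 22 [55. 65.]; chute 25 [56. 62.]; chute 28 [55. 60.]; chute 31 [54. 63.]; chute 34 [46. 61.]; chute 37 [45. 59.]; chute 40 [54. 61.]; chute 43 [53. 58.]; chute 46 [56. 63.]; chute 49 [57. 62.]; chute 52 [77. 94.]; chute 55 [92. 95.]; 
lever -190 [102. 104.]; lever -170 [ 99. 102.]; lever -150 [ 95. 100.]; lever -130 [91. 96.]; lever -110 [88. 92.]; lever -90 [84. 88.]; lever -70 [81. 84.]; lever -50 [77. 81.]; lever -30 [73. 77.]; lever -10 [70. 74.]; lever 10 [66. 70.]; lever 30 [62. 65.]; lever 50 [59. 63.]; lever 70 [56. 58.]; lever 90 [51. 54.];
```

View pics/end.png

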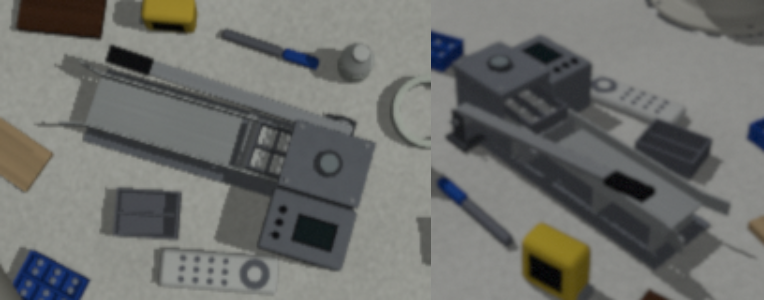

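```bash
python3 - <<'E'
from st import *
for k in range(4):
    L=np.concatenate([lane(cloud(cams.camera("top"))).reshape(-1,3)]); L=L[abs(L[:,1])<.026]
    w=L[(L[:,2]>.064)&(L[:,0]>0)&(L[:,0]<.02)]; g=L[(L[:,2]>.050)&(abs(L[:,0])<.005)]
    print("wall",(w.mean(0)*1000).round(1),len(w),"gate",(g.mean(0)*1000).round(1),len(g), "left/right wall x",(w[w[:,1]>0][:,0].mean()*1000).round(1),(w[w[:,1]<0][:,0].mean()*1000).round(1))
E
```

```text
t 9.85 lane TCP mm [-401.5   27.   253.5] tool y yaw vs lane y 0.01 x [ 0.008  0.004 -1.   ] F [-0.4 -0.6  0.2] open 0.0401 q [ 27.  38.  55. 107.   0. 134.]
wall [10.8 -0.4 66.8] 32 gate [-0.3  0.2 55.2] 42 left/right wall x 11.6 9.8
wall [10.3 -3.  67. ] 28 gate [-0.3  0.3 55. ] 41 left/right wall x 11.0 9.8
wall [10.5 -2.2 67.2] 33 gate [-0.3  0.6 54.9] 40 left/right wall x 11.3 9.9
wall [10.4 -3.  66.9] 32 gate [-0.3 -1.1 55.1] 39 left/right wall x 11.2 9.8
```

The numbers are near home, but the rear wall may be a little askew (11.2 against 9.8 mm). I'll take a closer look with the wrist camera before handing in.

>>> apply_moves --pt "0 0 0.05 0 -0.06" --pt "0 0 0.1 0 -0.06" --pt "0 0 0.15 0 -0.06" --pt "0 0 0.2 0 0.3" --pt "0.03 -0.01 0.24 0 0.3" --pt "0.03 -0.01 0.24 0 0.3" --pt "0.03 -0.01 0.24 0 0.3"

```text
time: 10.75
ee_pos: [0.5821, 0.1132, 0.2234]
tcp_rot: [135.2, 89.3, 28.2]
wrist_force: [0.1, 0.7, 0.2]
opening: 0.0554
```

```bash
python3 - <<'E'
from st import *
acc=[]
for k in range(4):
    c=cams.camera("wrist"); d=c["depth"]; K=c["camera_matrix"]; v,u=np.indices(d.shape)
    P=np.stack([(u-K[0,2])/K[0,0]*d,(v-K[1,2])/K[1,1]*d,d],-1); T=P@c["mount"][:3,:3].T+c["mount"][:3,3]
    L=lane(T@R.T+o['ee_pos']); acc.append(L[(d>0)])
L=np.concatenate(acc)
def fit(n,z0,z1,x0,x1):
    q=L[(L[:,2]>z0)&(L[:,2]<z1)&(L[:,0]>x0)&(L[:,0]<x1)&(abs(L[:,1])<.027)]
    if len(q)<20: print(n,len(q)); return
    b=np.polyfit(q[:,1],q[:,0],1); print(n,len(q),"x@y0",round(b[1]*1000,2),"slope deg",np.degrees(b[0]).round(2),"x pct",(np.percentile(q[:,0],[5,95])*1000).round(1),"y",(np.percentile(q[:,1],[2,98])*1000).round())
fit("gate",.051,.060,-.008,.006); fit("wall",.0645,.072,.002,.02); fit("hood edge",.088,.098,.048,.06)
cam=c; f0=c["frame"]; p=np.r_[O+.02*e,.06]; w=R.T@(p-o['ee_pos']); M=np.linalg.inv(c["mount"]); q=K@(M[:3,:3]@w+M[:3,3]); q=(q[:2]/q[2]).astype(int); print(q)
y0=max(0,q[1]-75);x0=max(0,q[0]-100); cv2.imwrite("pics/w2.png",cv2.resize(f0[y0:y0+150,x0:x0+200],(800,600),interpolation=cv2.INTER_CUBIC))
E
```

```text
t 10.75 lane TCP mm [-159.1   16.7  223.4] tool y yaw vs lane y -0.21 x [ 0.01   0.005 -1.   ] F [0.1 0.7 0.2] open 0.0554 q [ 11.  10.  15.  94.   0. 118.]
gate 790 x@y0 -0.42 slope deg 0.08 x pct [-3.7  3. ] y [-26.  27.]
wall 610 x@y0 10.47 slope deg 1.34 x pct [ 7.3 14. ] y [-27.  26.]
hood edge 0
[239 314]
```

View pics/w2.png

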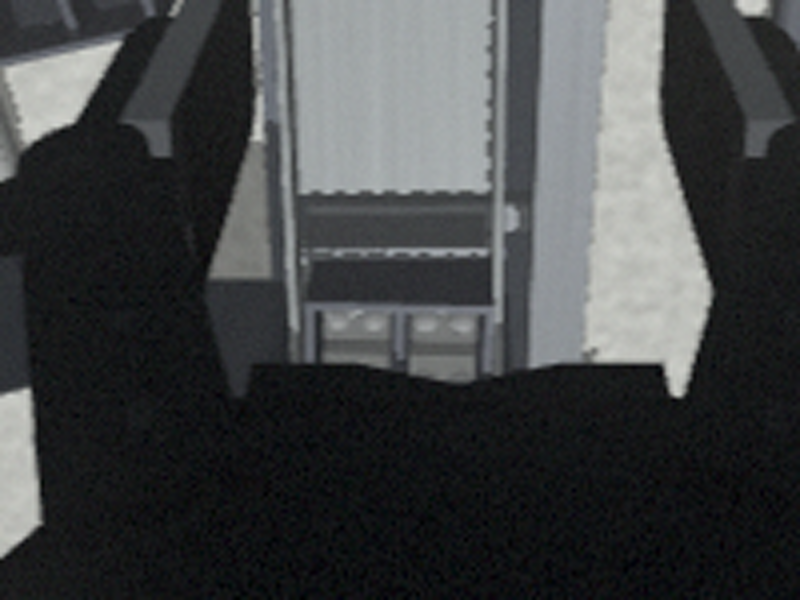

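The wrist view shows the gate standing up with the tray's rear wall clear behind it. The rear wall's middle is 10.9 mm past the gate against a nominal 11.5 mm. It is about 1° askew within the chute's play, so the front is against the stop at one corner. Another nudge high on the wall, with the gate up, would risk more than the 0.6 mm it could gain, so I'm handing in.

```bash
python3 -c "
from workcell import bot
print(bot.job_done())"
```

```text
the job is handed in; nothing more can be done
None
```

The tray is home under the hood with the gate sprung up behind it, and the job is handed in at about 11 s of the 48 s allowed. One fingertip pressed the lever level and stayed on it. The other pushed the tray over the sunken gate until it stopped at about 18 N. I backed off 4 mm with the lever still held, then raised the hand so the gate came up, and moved clear.

**Gate and lever:** The camera depth checks read about 49 mm all along the lever at the two stops where I measured it, before the tray reached the gate. During the crossing I checked the fingertip height and force only, and the height stayed within about 1 mm of level. At the end the gate's top reads about 55–57 mm and the lever's free end about 102 mm, so it is fully up.

**Tray:** The rear wall's middle is 10.9 mm past the gate, against a nominal 11.5 mm. The tray sits about 1.3° askew in the chute's play, so it probably touches the end stop at one corner, about 0.6 mm short of square. I left it there because another push with the gate up risked tipping it.

**Other checks:** Wrist forces at the ends of the moves peaked at about 18 N. The neighbouring objects visible in the last pictures look unmoved, though I did not measure their positions. While I lowered the hand it drifted about 5 mm sideways along the lever, which I corrected before pushing.

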